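# Clear the stirring rod and close the swab in its vial

### The job

Someone left the glass stirring rod lying across the vials in the white rack: first put it away, lowering it into the two V notches of its rest so that it sits level and centred, with its red grip between the saddles. Then take the green-capped swab from the swab stand and push it straight down into the green-ringed vial until its cap sits on the rim; do not drop either of them into place. Let go, and leave the other swabs and everything else on the bench where they stand.

Things in the scene. Friction and masses are not known exactly. Their poses are not given: they have to be found in the camera images.
- rod: amber glass stirring rod, 190 mm long, round-ended, 10 mm diameter, with a red square plastic grip (14 x 14 mm, 90 mm long) round its middle; starts lying on the flat rims of the four vials, covering their mouths. Origin at its centre, on its axis; x runs along the rod. 60 g or so
- rest: rod rest: dark base plate 166 x 64 x 10 mm with two aluminium saddles, each 12 mm thick, centred 65 mm either side of the origin along x, with 90-degree V notches open upward (mouth 34 mm wide, V bottom 62 mm and flank tops about 80 mm above the bench). The inner faces of the saddles are 118 mm apart. Fixed. Origin at the centre of its underside; x runs from saddle to saddle
- rest_seat (a point): midway between the two notches, 69 mm above the bench: where the rod's centre lies when the rod's bare ends rest in both notches; axes as the rest's
- rack: white vial rack, 236 x 64 mm, end cheeks 92 mm high, rails up to 86 mm; four vials stand in a row along its x axis at -81, -27, 27 and 81 mm, held upright and fixed. Fixed. Origin at the centre of its underside
- green_vial_mouth (a point): centre of the mouth of the green-ringed glass vial, at the top of its rim, 118 mm above the bench. It stands in any of the rack's four places; the others have orange, blue and white rings. Each vial stands 32 mm out of the rails, is 17 mm in diameter flaring to 23 mm at the rim, bore 11 mm widening to about 17 mm at the rim, 105 mm deep. z is up
- stand: blue swab stand, 190 x 70 mm, top plate 56 mm wide with its upper face 125 mm above the bench and three 12.5 mm holes along its x axis at -60, 0 and 60 mm. Fixed. Origin at the centre of its underside
- green_swab: swab with a green cap: cap 22 mm diameter, 45 mm tall, below it a tapered plug 9.6 mm diameter (20 mm long), a white 6 mm stick and an 8 mm bud; the tip is 95 mm below the cap's underside. Hangs upright by its cap in any hole of the stand. Origin at the centre of the cap's underside; z points up through the cap, whose top is 45 mm above the origin. About 30 g
- orange_swab: same swab with an orange cap, in another hole of the stand; leave it. Origin and axes as the green one
- blue_swab: same swab with a blue cap, in another hole of the stand; leave it. Origin and axes as the green one
- sharps_bin: bystander: yellow waste pot with red lid, 89 mm diameter, 140 mm tall; loose. Origin at the centre of its underside
- wash_bottle: bystander: white bottle with blue cap, 64 mm diameter, 168 mm tall with its thin bent spout; loose. Origin at the centre of its underside
- sound_meter: bystander: green handheld meter lying flat, from -85 to 99 mm along its x, 56 mm wide, 28 mm high; loose. Origin on its underside
- petri_dishes: bystander: stack of two round dishes, 91 mm diameter, 28 mm high; loose. Origin at the centre of its underside

How it is judged:
By the outcome, as a careful person would: the job done as asked, in the order asked, and still so for the second after the job is handed in, with the robot touching nothing.
It also fails if it takes over 70 s, if anything falls off the work surface, if the arm or the gripper's body presses on something with over 40 N, if the wrist force passes 120 N, or if a joint passes its speed limit or range.

### The arm

A 7-joint arm with a two-finger parallel gripper is mounted at the origin on the work surface. World frame = base frame: x ahead of the robot, y to its left, z up, the work surface at z = 0. Lengths are in m, angles in rad, forces in N, time in s.
With the tool pointing down it reaches from about 0.4 to 0.85 m from the base axis. Payload 4.5 kg.
Tool frame: the origin (TCP) lies midway between the tips of the shut fingers; the grasp point (between the pads) lies 19 mm behind it; z points along the fingers, y is the direction in which the jaws open and shut (so a half turn about z gives the same grasp; the last joint's range is limited). The gripper opens to 88 mm and grips with 3 to 60 N. Pads are 18 mm wide; open, the fingers measure 123 mm over their backs; the gripper's body (75 mm by 187 mm) begins 45 mm behind the grasp point.
Start: joints at [1.341, 0.689, -0.195, 1.565, 0.157, 0.902, -0.215], TCP at [0.163, -0.603, 0.239] pointing down, gripper open.
Joint ranges: [-3.01, 3.01], [-0.46, 2.08], [-1.47, 1.51], [0.13, 2.56], [-1, 4.14], [0.04, 2.09], [-2.66, 2.66]. Speed limits (rad/s): [2.57, 2.57, 3.14, 3.14, 3.14, 3.14, 3.14].

### API

Orientations are given as a unit quaternion [x, y, z, w].
In Python, from plant import r, viewer gives the robot as it stands.
- The arm moves only by the tool play_rows, never from a script. Its argument "commands" is a list of rows, each an object with "delta_rot": the turn, a rotation vector about the tool's x, y, z normalised to -1 to 1, where 1 is pi rad, a list of three; "travel": the shift along the tool's x, y, z normalised to -1 to 1, where 1 is 15 cm, a list of three; "gripper": the opening, from -1 (shut) to 1 (fully open). In form: [{"delta_rot": [wx, wy, wz], "travel": [x, y, z], "gripper": gripper}, ...]. A call has 1 to 12 rows; each row is the pose to reach, as a shift and turn from the pose commanded when the call began, along the tool's axes at that moment, turning the shorter way round; what a row does not reach only later rows make up. A row lasts 1/8 s, in which the tool goes at most 62.5 mm and 10.7 degrees, less where a joint would pass 70% of its speed; a pose out of reach is approached as far as the arm can. A call with a number of a shift or a turn outside -1 to 1 is refused whole. A call with a gripper value outside its range is refused whole. The fingers move at their own pace and stop on an object; "force" is the grip in N (left out, the last holds). Time passes only in rows, so rows that repeat a pose let the fingers close. It gives the time, the measured TCP pose, the force and the opening at its end, in the units of the state.
- r.get_state(): the state, without advancing time (a new reading comes with each control period).
- viewer.snapshot(name): name is "scene" or "side" or "wrist"; returns a dict with "color" (384x512x3 uint8, red, green, blue), "z_map" (384x512 float32, m along the optical axis (not along the pixel's ray), 0 where there is no reading), "fx", "fy", "cx", "cy" (pixels), "origin" and "attitude" of the camera in the world. Camera axes: x right, y up, looking along -z (the intrinsics and any distortion apply to the point x, -y, -z); pixel columns grow to the right and rows downward; lengths in m; the calibration is good to about 2 mm. A picture is of the moment at which its call begins.
- r.finish_job(): hands the job in, once; it reports no verdict.
Trained networks look in the newest picture that a camera, given by its name, has taken for a name from the list of things; names that differ only in an ending like _2 or _b are one class to them, and where a whole thing is asked for, a point or a joint stands for the part that bears it (a point fixed in the world has none). Each returns a list of dicts, best first, with "conf" (0 to 1); they miss things now and then, are a little off and sometimes report something else, mostly with a low value. They report only what shows in the picture. A call takes as long as a camera call.
- viewer.outline_of(camera, label): "pixels" (384x512 bool, what is visible of it) and "at" ([column, row] in pixels, amid what is visible of it).
- viewer.pinpoint(camera, label): "at" ([column, row] in pixels: a listed point, or the origin of a listed thing).
The state is a dict: "clock": time; "q": joint angles; "qd": joint speeds; "joint_torque": joint torques, N m; "tool_pos": TCP position; "eef_rot": TCP orientation; "contact_force": force on the tool from outside, world axes, zero at the start; "moment": the same for the moment, N m; "opening": opening from 0.0 (shut) to 1.0 (fully open).
Only numpy, scipy, OpenCV 4.12 (cv2) and the standard library are available. Lean on these libraries where they do the work, as an engineer would, in place of code of your own. Each camera call takes 0.05 s, during which the arm holds its last target. There are 200 camera calls.

## Working session

There is one attempt and no reset: what is moved stays moved. The work goes in short steps, Python scripts to look and compute and a tool call to move; the robot and the scene stay as the last step left them, time stands still between calls to the robot, and variables do not carry over. Pictures are saved under pics/ and viewed, about 8 in all and at most 12, crops included, and the job is handed in when it is done.

Besides the shell and the picture viewer there is one more tool, called after "Request:" as name(argument=value, ...) on one line, values as JSON. play_rows: Moves the arm, as the interface text tells. Its arguments: {"type":"object","properties":{"commands":{"type":"array","items":{"type":"object","properties":{"delta_rot":{"type":"array","items":{"type":"number","minimum":-1,"maximum":1}},"travel":{"type":"array","items":{"type":"number","minimum":-1,"maximum":1}},"gripper":{"type":"number"}}}},"force":{"type":"number"}},"required":["commands"]}

```bash
mkdir -p pics; cat > h.py <<'E'
import numpy as np, cv2
from scipy.spatial.transform import Rotation as R
from plant import r, viewer
def att(s):
    a=np.array(s["attitude"],float)
    return a if a.shape==(3,3) else R.from_quat(a).as_matrix()
def pt(s,u,v,z=None):
    """pixel -> world using depth z (or z_map)"""
    if z is None: z=s["z_map"][int(round(v)),int(round(u))]
    p=np.array([(u-s["cx"])/s["fx"]*z,-(v-s["cy"])/s["fy"]*z,-z])
    return att(s)@p+np.array(s["origin"])
def plane(s,u,v,h):
    """pixel ray at world height h"""
    o=np.array(s["origin"]); d=pt(s,u,v,1.0)-o
    return o+d*(h-o[2])/d[2]
def cloud(s,m=None):
    z=s["z_map"]; v,u=np.nonzero((z>0)&(m if m is not None else True)); zz=z[v,u]
    p=np.stack([(u-s["cx"])/s["fx"]*zz,-(v-s["cy"])/s["fy"]*zz,-zz],1)
    return p@att(s).T+np.array(s["origin"]),u,v
def save(s,n): cv2.imwrite(f"pics/{n}.png",cv2.cvtColor(s["color"],cv2.COLOR_RGB2BGR))
E
python3 - <<'E'
from h import *
np.set_printoptions(precision=4,suppress=True)
st=r.get_state(); print(st["tool_pos"],st["eef_rot"],st["clock"])
S={}
ims=[]
for c in("scene","side","wrist"):
    s=viewer.snapshot(c);S[c]=s
    print(c,[k for k in s],s["origin"],s["attitude"],s["fx"],s["cx"])
    ims.append(s["color"])
im=np.hstack(ims[:2]); im=cv2.resize(im,(800,300));cv2.imwrite("pics/a0.png",im[:,:,::-1])
save(S["scene"],"scene0");save(S["side"],"side0");save(S["wrist"],"wrist0")
for n in["rod","rest","rest_seat","rack","green_vial_mouth","stand","green_swab","orange_swab","blue_swab","sharps_bin","wash_bottle","sound_meter","petri_dishes"]:
    for c in("scene","side"):
        for d in viewer.pinpoint(c,n)[:2]:
            u,v=d["at"]; 
            h={"rest_seat":.069,"green_vial_mouth":.118,"rod":.125,"green_swab":.125,"orange_swab":.125,"blue_swab":.125}.get(n,0)
            print(n,c,round(d["conf"],2),np.round([u,v]),plane(S[c],u,v,h))
E
```

```text
[ 0.1628 -0.6028  0.2379] [ 0.9913  0.1316 -0.0002 -0.0009] 0.0
scene ['color', 'z_map', 'fx', 'fy', 'cx', 'cy', 'origin', 'attitude'] [1.0642 0.4268 0.901 ] [0.1333 0.2962 0.8627 0.3876] 395.7095554968174 251.19133338027117
side ['color', 'z_map', 'fx', 'fy', 'cx', 'cy', 'origin', 'attitude'] [ 0.2834 -0.6927  0.6154] [ 0.4625 -0.0951 -0.1736  0.8643] 393.1387232084579 255.58131761586523
wrist ['color', 'z_map', 'fx', 'fy', 'cx', 'cy', 'origin', 'attitude'] [ 0.2469 -0.5815  0.3831] [-0.1293  0.1004 -0.5996  0.7834] 268.2360713030455 255.31051608597014
rod scene 0.55 [199. 107.] [ 0.4744 -0.3038  0.125 ]
rod side 0.87 [271. 289.] [ 0.4768 -0.3009  0.125 ]
rod side 0.67 [269. 340.] [ 0.4356 -0.3835  0.125 ]
rest scene 0.57 [373. 240.] [0.4486 0.3082 0.    ]
rest scene 0.53 [243. 188.] [ 0.5437 -0.0669  0.    ]
rest side 0.82 [178. 173.] [0.4587 0.3139 0.    ]
rest_seat scene 0.55 [381. 227.] [0.4487 0.3125 0.069 ]
rest_seat side 0.75 [175. 154.] [0.457  0.3048 0.069 ]
rest_seat side 0.68 [227. 320.] [ 0.4042 -0.2879  0.069 ]
rack scene 0.84 [206. 135.] [ 0.4627 -0.3046  0.    ]
rack 
[... 756 characters left out ...]
in scene 0.82 [149. 203.] [ 0.7612 -0.2259  0.    ]
sharps_bin side 0.87 [373. 268.] [ 0.7547 -0.232   0.    ]
sharps_bin side 0.61 [227. 317.] [ 0.4226 -0.2313  0.    ]
wash_bottle scene 0.65 [211.  93.] [ 0.2991 -0.4453  0.    ]
wash_bottle scene 0.58 [289. 293.] [0.7104 0.2343 0.    ]
wash_bottle side 0.77 [264. 169.] [0.7024 0.2342 0.    ]
wash_bottle side 0.31 [174. 156.] [0.4711 0.4212 0.    ]
sound_meter scene 0.69 [316. 217.] [0.4877 0.1541 0.    ]
sound_meter scene 0.51 [148. 203.] [ 0.7643 -0.23    0.    ]
sound_meter side 0.89 [199. 198.] [0.4818 0.1636 0.    ]
petri_dishes scene 0.7 [246. 153.] [ 0.4367 -0.1538  0.    ]
petri_dishes side 0.96 [224. 285.] [ 0.4437 -0.1537  0.    ]
```

View pics/scene0.png

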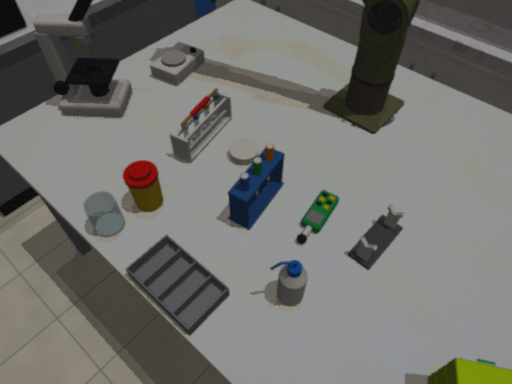

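View pics/side0.png

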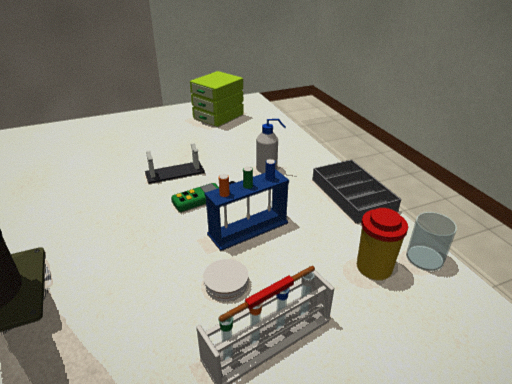

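The scene view shows the rack with the rod at (200,110), the stand at (257,185) with the green swab in the middle hole, and the rest at (377,235). The side view shows the green vial at the rack's near-left end (226,322), with the rod lying over all four vials.

```bash
python3 - <<'E'
from h import *
np.set_printoptions(precision=4,suppress=True)
def ang(p):
    q=p[:,:2]-np.median(p[:,:2],0); w,v=np.linalg.eigh(q.T@q); a=np.degrees(np.arctan2(v[1,1],v[0,1]))
    t=q@v[:,1]; return round((a+90)%180-90,2),np.round(np.percentile(t,[1,99]),4)
for c in("scene","side"):
    s=viewer.snapshot(c)
    for n in("rod","rest","rack","stand"):
        o=viewer.outline_of(c,n)
        if not o: print(c,n,None);continue
        m=cv2.erode(o[0]["pixels"].astype(np.uint8),np.ones((2,2)))>0
        p,u,v=cloud(s,m); 
        print(c,n,round(o[0]["conf"],2),m.sum(),len(p),"med",np.median(p,0),"z",np.percentile(p[:,2],[2,50,98]),ang(p))
        if n=="rod":
            C=s["color"].astype(int); red=(C[...,0]>130)&(C[...,1]<70)&(C[...,2]<70)
            p,_,_=cloud(s,m&red); p=p[abs(p[:,2]-.125)<.02]; print("  grip",len(p),(p.min(0)+p.max(0))/2,np.percentile(p[:,2],[5,50,95]),ang(p))
        if n in("rest","stand"):
            for lo,hi in((.035,.09),(.11,.13)):
                q=p[(p[:,2]>lo)&(p[:,2]<hi)]
                if len(q)>20: print("   band",lo,len(q),(q.min(0)+q.max(0))/2,ang(q))
    for n in("green_swab","orange_swab","blue_swab"):
        o=viewer.outline_of(c,n)
        if o:
            p,_,_=cloud(s,o[0]["pixels"]); p=p[p[:,2]>.128]
            if len(p): print(c,n,round(o[0]["conf"],2),len(p),np.median(p,0),p[:,2].max())
E
```

```text
scene rod 0.66 87 87 med [ 0.4876 -0.2946  0.1301] z [0.1231 0.1301 0.1345] (np.float64(11.81), array([-0.0676,  0.079 ]))
  grip 6 [ 0.4745 -0.2988  0.1327] [0.1298 0.1331 0.1359] (np.float64(10.65), array([-0.0145,  0.0586]))
scene rest 0.8 1459 1454 med [0.4459 0.3199 0.0124] z [0.0068 0.0124 0.0778] (np.float64(-1.51), array([-0.0851,  0.0793]))
   band 0.035 343 [0.4494 0.3173 0.0588] (np.float64(-1.38), array([-0.0106,  0.1312]))
scene rack 0.55 1495 1490 med [ 0.4894 -0.2893  0.032 ] z [0.0032 0.032  0.0915] (np.float64(8.98), array([-0.0983,  0.136 ]))
scene stand 0.57 2252 2240 med [0.57   0.0069 0.0575] z [0.0055 0.0575 0.1285] (np.float64(6.66), array([-0.077 ,  0.1095]))
   band 0.035 340 [0.553  0.0072 0.0627] (np.float64(2.46), array([-0.0071,  0.1831]))
   band 0.11 829 [ 0.5543 -0.0025  0.1201] (np.float64(6.68), array([-0.0729,  0.112 ]))
scene green_swab 0.45 140 [ 0.5596 -0.0007  0.1582] 0.1753618366705333
side rod 0.6 708 704 med [ 0.4669 -0.3103  0.1294] z [0.1213 0.1294 0.1332] (np.float64(12.43), array([-0.0924,  0.082 ]))
  grip 258 [ 0.4899 -0.3038  0.1313] [
[... 219 characters left out ...]
1  0.0574] (np.float64(-0.78), array([-0.1302,  0.009 ]))
side rack 0.75 5154 5130 med [ 0.4622 -0.3207  0.0339] z [0.0059 0.0339 0.0919] (np.float64(10.24), array([-0.1264,  0.1061]))
side stand 0.81 2995 2991 med [ 0.5512 -0.0178  0.0395] z [0.0033 0.0395 0.126 ] (np.float64(9.85), array([-0.0968,  0.089 ]))
   band 0.035 470 [ 0.5555 -0.0088  0.0625] (np.float64(5.88), array([-0.0127,  0.1756]))
   band 0.11 922 [ 0.5546 -0.0122  0.1187] (np.float64(7.0), array([-0.1078,  0.0792]))
side green_swab 0.7 196 [ 0.5518 -0.014   0.1541] 0.17250785126387197
side orange_swab 0.65 206 [ 0.4925 -0.0242  0.1551] 0.17218266489033035
side blue_swab 0.82 179 [ 0.6098 -0.0048  0.1527] 0.1727950516333031
```

Request:
play_rows(commands=[{"travel": [0.42,-0.23,-0.1],"delta_rot": [0,0,0],"gripper": 0.0},{"travel": [0.845,-0.465,-0.1],"delta_rot": [0,0,0],"gripper": 0.0},{"travel": [0.845,-0.465,-0.1],"delta_rot": [0,0,0],"gripper": 0.0},{"travel": [0.845,-0.465,-0.1],"delta_rot": [0,0,0],"gripper": 0.0}])

```text
clock: 2.75
tool_pos: [0.2683, -0.5024, 0.254]
eef_rot: [0.991, 0.133, 0.0, 0.0]
contact_force: [-0.6, -0.7, 1.1]
opening: 0.568
```

Request:
play_rows(commands=[{"travel": [0.42,-0.23,0],"delta_rot": [0,0,0],"gripper": 0.0},{"travel": [0.845,-0.465,0],"delta_rot": [0,0,0],"gripper": 0.0},{"travel": [0.845,-0.465,0],"delta_rot": [0,0,0],"gripper": 0.0},{"travel": [0.845,-0.465,0],"delta_rot": [0,0,0],"gripper": 0.0}])

```text
clock: 3.25
tool_pos: [0.3708, -0.4037, 0.2536]
eef_rot: [0.991, 0.131, -0.0, 0.0]
contact_force: [-0.8, 0.1, 0.3]
opening: 0.505
```

Request:
play_rows(commands=[{"travel": [0.42,-0.23,0],"delta_rot": [0,0,0.0144],"gripper": 0.0},{"travel": [0.845,-0.465,0],"delta_rot": [0,0,0.0144],"gripper": 0.0},{"travel": [0.845,-0.465,0],"delta_rot": [0,0,0.0144],"gripper": 0.0},{"travel": [0.845,-0.465,0],"delta_rot": [0,0,0.0144],"gripper": 0.0}])

```text
clock: 3.75
tool_pos: [0.4747, -0.3041, 0.2535]
eef_rot: [0.994, 0.108, -0.001, 0.001]
contact_force: [-0.2, -1.3, 0.3]
opening: 0.498
```

```bash
cat >> h.py <<'E'
def yaw(st):
    x=R.from_quat(st["eef_rot"]).as_matrix()[:,0]; return np.degrees(np.arctan2(x[1],x[0]))
def go(pos,yawdeg=None):
    """travel / delta_rot numbers from the current pose to a tool-down target"""
    st=r.get_state(); M=R.from_quat(st["eef_rot"]).as_matrix()
    y=np.radians(yawdeg if yawdeg is not None else yaw(st))
    T=np.array([[np.cos(y),np.sin(y),0],[np.sin(y),-np.cos(y),0],[0,0,-1]])
    print("travel",np.round(M.T@(np.array(pos)-st["tool_pos"])/.15,4),"rot",np.round(R.from_matrix(M.T@T).as_rotvec()/np.pi,4),"at",np.round(st["tool_pos"],4),"yaw",round(yaw(st),2),"t",round(st["clock"],2),"F",np.round(st["contact_force"],1),"op",round(st["opening"],3))
E
python3 - <<'E'
from h import *
np.set_printoptions(precision=4,suppress=True)
go([.475,-.302,.25],12.5)
s=viewer.snapshot("wrist"); save(s,"w1")
print(s["origin"],att(s)[:,2])
for n in("rod","rack","green_vial_mouth"):
    for d in viewer.pinpoint("wrist",n)[:2]: print(n,d["conf"],d["at"],plane(s,*d["at"],{"rod":.125,"rack":0}.get(n,.118)))
o=viewer.outline_of("wrist","rod")[0]; m=o["pixels"]
c=cloud(s,m)[0]; print("rod z",np.percentile(c[:,2],[5,50,95]))
v,u=np.nonzero(m); P=np.array([plane(s,a,b,.127)[:2] for a,b in zip(u,v)])
(cx,cy),(w,h),a=cv2.minAreaRect(P.astype(np.float32)*1000); print("rect",cx,cy,w,h,a)
C=s["color"].astype(int); red=(m&(C[...,0]>120)&(C[...,1]<70)); v,u=np.nonzero(red)
P=np.array([plane(s,a,b,.130)[:2] for a,b in zip(u,v)]); print("grip",cv2.minAreaRect(P.astype(np.float32)*1000))
E
```

```text
travel [ 0.0047 -0.0132  0.0234] rot [ 0.0004  0.0004 -0.0003] at [ 0.4747 -0.3041  0.2535] yaw 12.45 t 3.75 F [-0.2 -1.3  0.3] op 0.498
[ 0.5598 -0.2861  0.3985] [0.3164 0.0703 0.946 ]
rod 0.97 [255.6, 183.7] [ 0.4788 -0.3044  0.125 ]
rack 0.63 [254.5, 164.7] [ 0.4708 -0.3047  0.    ]
green_vial_mouth 0.66 [254.3, 250.0] [ 0.3958 -0.3212  0.118 ]
rod z [0.1256 0.1299 0.1319]
rect 477.3090515136719 -304.7264099121094 187.5818328857422 16.044723510742188 11.944535255432129
grip ((453.0116882324219, -309.4615783691406), (39.5305290222168, 11.01470947265625), 12.437154769897461)
```

View pics/w1.png

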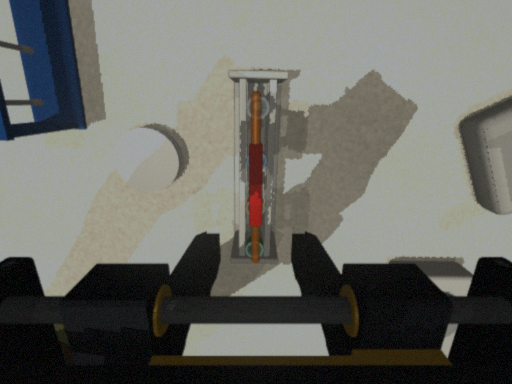

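The wrist view shows the red grip centred at (256,184) between the blurred fingertips and the rack, with the green ring at (255,250). I'll descend now and grip between the vials.

Request:
play_rows(commands=[{"travel": [0,0.007,0.3],"delta_rot": [0,0,0],"gripper": 0.0},{"travel": [0,0.007,0.6],"delta_rot": [0,0,0],"gripper": 0.0},{"travel": [0,0.007,0.8],"delta_rot": [0,0,0],"gripper": 0.0},{"travel": [0,0.007,0.9],"delta_rot": [0,0,0],"gripper": 0.0},{"travel": [0,0.007,0.97],"delta_rot": [0,0,0],"gripper": 0.0},{"travel": [0,0.007,0.97],"delta_rot": [0,0,0],"gripper": 0.0}], force=15)

```text
clock: 4.75
tool_pos: [0.4757, -0.3036, 0.1083]
eef_rot: [0.994, 0.109, 0.0, 0.0]
contact_force: [-0.5, -0.3, 0.3]
opening: 0.5
```

Request:
play_rows(commands=[{"travel": [0,0,0],"delta_rot": [0,0,0],"gripper": -1},{"travel": [0,0,0],"delta_rot": [0,0,0],"gripper": -1},{"travel": [0,0,0],"delta_rot": [0,0,0],"gripper": -1},{"travel": [0,0,0],"delta_rot": [0,0,0],"gripper": -1},{"travel": [0,0,0],"delta_rot": [0,0,0],"gripper": -1},{"travel": [0,0,0],"delta_rot": [0,0,0],"gripper": -1},{"travel": [0,0,0],"delta_rot": [0,0,0],"gripper": -1},{"travel": [0,0,0],"delta_rot": [0,0,0],"gripper": -1}])

```text
clock: 5.75
tool_pos: [0.476, -0.3034, 0.1086]
eef_rot: [0.994, 0.109, 0.0, 0.0]
contact_force: [-0.6, 0.2, 5.6]
opening: 0.155
```

Request:
play_rows(commands=[{"travel": [0,0,-0.05],"delta_rot": [0,0,0],"gripper": -1},{"travel": [0,0,-0.2],"delta_rot": [0,0,0],"gripper": -1},{"travel": [0,0,-0.5],"delta_rot": [0,0,0],"gripper": -1},{"travel": [0,0,-0.8],"delta_rot": [0,0,0],"gripper": -1},{"travel": [0,0,-1],"delta_rot": [0,0,0],"gripper": -1},{"travel": [0,0,-1],"delta_rot": [0,0,0],"gripper": -1}])

```text
clock: 6.5
tool_pos: [0.4768, -0.3038, 0.2603]
eef_rot: [0.994, 0.109, 0.002, 0.001]
contact_force: [0.1, -0.7, -1.0]
opening: 0.154
```

Request:
play_rows(commands=[{"travel": [0.04,-0.2,0],"delta_rot": [0,0,0],"gripper": -1},{"travel": [0.1,-0.5,0],"delta_rot": [0,0,0],"gripper": -1},{"travel": [0.14,-0.8,0],"delta_rot": [0,0,0],"gripper": -1},{"travel": [0.17,-0.97,0],"delta_rot": [0,0,0],"gripper": -1},{"travel": [0.17,-0.97,0],"delta_rot": [0,0,0],"gripper": -1}])

```text
clock: 7.12
tool_pos: [0.4682, -0.1533, 0.257]
eef_rot: [0.994, 0.111, -0.001, -0.001]
contact_force: [0.6, -0.6, 0.1]
opening: 0.156
```

Request:
play_rows(commands=[{"travel": [0.04,-0.2,0],"delta_rot": [0,0,0],"gripper": -1},{"travel": [0.1,-0.5,0],"delta_rot": [0,0,0],"gripper": -1},{"travel": [0.14,-0.8,0],"delta_rot": [0,0,0],"gripper": -1},{"travel": [0.17,-0.97,0],"delta_rot": [0,0,0],"gripper": -1},{"travel": [0.17,-0.97,0],"delta_rot": [0,0,0],"gripper": -1}])

```text
clock: 7.75
tool_pos: [0.4624, -0.0075, 0.2575]
eef_rot: [0.994, 0.11, -0.001, -0.0]
contact_force: [0.1, 0.3, -0.4]
opening: 0.157
```

Request:
play_rows(commands=[{"travel": [0.04,-0.2,0],"delta_rot": [0,0,0],"gripper": -1},{"travel": [0.1,-0.5,0],"delta_rot": [0,0,0],"gripper": -1},{"travel": [0.14,-0.8,0],"delta_rot": [0,0,0],"gripper": -1},{"travel": [0.17,-0.97,0],"delta_rot": [0,0,0],"gripper": -1},{"travel": [0.17,-0.97,0],"delta_rot": [0,0,0],"gripper": -1}])

```text
clock: 8.38
tool_pos: [0.4564, 0.1393, 0.2577]
eef_rot: [0.994, 0.11, -0.0, 0.0]
contact_force: [-0.1, -0.4, -0.9]
opening: 0.154
```

Request:
play_rows(commands=[{"travel": [0.04,-0.2,0],"delta_rot": [0,0,0.02],"gripper": -1},{"travel": [0.1,-0.5,0],"delta_rot": [0,0,0.05],"gripper": -1},{"travel": [0.14,-0.8,0],"delta_rot": [0,0,0.0765],"gripper": -1},{"travel": [0.17,-0.97,0],"delta_rot": [0,0,0.0765],"gripper": -1},{"travel": [0.17,-0.97,0],"delta_rot": [0,0,0.0765],"gripper": -1},{"travel": [0.17,-0.97,0],"delta_rot": [0,0,0.0765],"gripper": -1}])

```text
clock: 9.12
tool_pos: [0.4502, 0.2836, 0.2578]
eef_rot: [1.0, -0.013, -0.0, 0.001]
contact_force: [-0.5, -0.7, -0.9]
opening: 0.154
```

```bash
python3 - <<'E'
from h import *
np.set_printoptions(precision=4,suppress=True)
go([.449,.314,.12],-1.3)
s=viewer.snapshot("wrist"); save(s,"w2")
for n in("rod","rest","rest_seat"):
    for d in viewer.pinpoint("wrist",n)[:2]: print(n,d["conf"],d["at"],plane(s,*d["at"],{"rod":r.get_state()["tool_pos"][2]+.017,"rest":0}.get(n,.069)))
for n in("rod","rest"):
    o=viewer.outline_of("wrist",n)
    if not o: continue
    p,u,v=cloud(s,o[0]["pixels"]); print(n,len(p),np.percentile(p[:,2],[2,50,98]))
    if n=="rod":
        p=p[p[:,2]>.24]; print(cv2.minAreaRect((p[:,:2]*1000).astype(np.float32)))
        q=p-p.mean(0); w,V=np.linalg.eigh(q.T@q); print("axis",V[:,2]*np.sign(V[0,2]))
    else:
        for h,lo,hi in((.01,.005,.016),):
            b=p[(p[:,2]>lo)&(p[:,2]<hi)]; print("base",cv2.minAreaRect((b[:,:2]*1000).astype(np.float32)))
        b=p[(p[:,2]>.03)&(p[:,2]<.09)]; print("sad",len(b))
        for sg in(0,1):
            c=b[(b[:,0]>.449)==sg]
            if len(c)>5: print(len(c),c.min(0),c.max(0))
for c in("scene","side"):
    s=viewer.snapshot(c);save(s,c+"2")
    o=viewer.outline_of(c,"rod"); 
    if o:
        p,_,_=cloud(s,o[0]["pixels"]); p=p[p[:,2]>.2]; print(c,"rod",len(p),np.median(p,0),p.min(0),p.max(0))
E
```

```text
travel [-0.0132 -0.2053  0.9181] rot [ 0.0009  0.0001 -0.001 ] at [0.4502 0.2836 0.2578] yaw -1.48 t 9.12 F [-0.5 -0.7 -0.9] op 0.154
rod 0.74 [253.6, 265.7] [0.451  0.2843 0.2751]
rest 0.55 [232.7, 159.1] [0.4552 0.3171 0.    ]
rest_seat 0.86 [226.7, 173.4] [0.4509 0.3196 0.069 ]
rod 5501 [0.2745 0.2792 0.2812]
((465.51385498046875, 282.7727355957031), (14.004425048828125, 157.958740234375), 88.75270080566406)
axis [ 0.9995 -0.0247 -0.0196]
rest 3847 [0.0071 0.0096 0.0783]
base ((453.5134582519531, 322.0304260253906), (49.12370681762695, 162.96861267089844), 88.7033462524414)
sad 822
416 [0.3815 0.3035 0.0301] [0.3951 0.3385 0.0787]
406 [0.5113 0.2943 0.0307] [0.524  0.3356 0.0793]
scene rod 219 [0.4822 0.2858 0.2818] [0.424  0.2787 0.2721] [0.5398 0.2928 0.2853]
side rod 334 [0.4304 0.2813 0.2765] [0.3527 0.2664 0.2672] [0.539  0.293  0.2831]
```

View pics/w2.png

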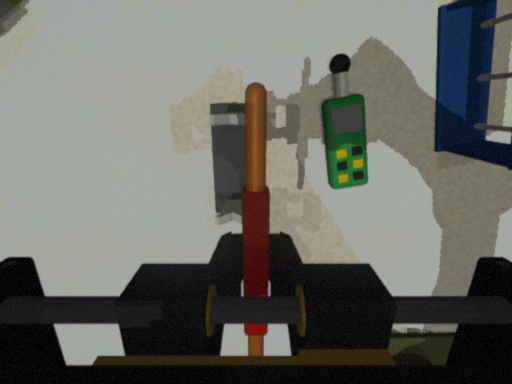

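The wrist view shows the rod held straight, with its end at (256,85). The rest is at (230,160) left of it, and its seat is about 32 mm further in +y. I'll go over it and descend partway.

Request:
play_rows(commands=[{"travel": [0.017,-0.1,0.1],"delta_rot": [0,0,0],"gripper": -1},{"travel": [0.017,-0.214,0.3],"delta_rot": [0,0,0],"gripper": -1},{"travel": [0.017,-0.214,0.6],"delta_rot": [0,0,0],"gripper": -1},{"travel": [0.017,-0.214,0.85],"delta_rot": [0,0,0],"gripper": -1},{"travel": [0.017,-0.214,0.92],"delta_rot": [0,0,0],"gripper": -1},{"travel": [0.017,-0.214,0.92],"delta_rot": [0,0,0],"gripper": -1}])

```text
clock: 10.38
tool_pos: [0.4522, 0.3196, 0.1197]
eef_rot: [1.0, -0.011, -0.0, 0.0]
contact_force: [-0.1, 0.0, -0.1]
opening: 0.158
```

```bash
python3 - <<'E'
from h import *
np.set_printoptions(precision=4,suppress=True)
go([.4535,.3157,.053],-1.3)
ims=[]
for c in("wrist","scene","side"):
    s=viewer.snapshot(c)
    for n in ("rod","rest_seat"):
        for d in viewer.pinpoint(c,n)[:1]: print(c,n,round(d["conf"],2),d["at"],plane(s,*d["at"],.137 if n=="rod" else .069))
    for n in("rod","rest"):
        o=viewer.outline_of(c,n)
        if not o: continue
        p,u,v=cloud(s,o[0]["pixels"])
        if n=="rod":
            p=p[(p[:,2]>.1)&(p[:,2]<.16)]; rr=cv2.minAreaRect((p[:,:2]*1000).astype(np.float32)); print(" rod",rr,p.min(0),p.max(0))
            A=np.c_[p[:,0]-.45,np.ones(len(p))]; print("  y fit",np.linalg.lstsq(A,p[:,1],rcond=None)[0],"z fit",np.linalg.lstsq(A,p[:,2],rcond=None)[0])
        else:
            b=p[(p[:,2]>.03)&(p[:,2]<.09)]
            for sg in(0,1):
                q=b[(b[:,0]>.449)==sg]
                if len(q)>5: print(" sad",len(q),np.percentile(q,[1,99],axis=0).ravel())
    o=dict(wrist=(150,0,250,280),scene=(310,150,150,140),side=(110,80,150,140))[c]
    x,y,w,h=o; ims.append(cv2.resize(s["color"][y:y+h,x:x+w],(266,300) if 0 else (int(w*300/h),300),interpolation=cv2.INTER_CUBIC))
im=np.hstack(ims); im=im[:,:]; f=min(1,800/im.shape[1]); cv2.imwrite("pics/c3.png",cv2.resize(im,None,fx=f,fy=f)[:,:,::-1])
E
```

```text
travel [0.0093 0.0254 0.4446] rot [0.0001 0.0002 0.0005] at [0.4522 0.3196 0.1197] yaw -1.22 t 10.38 F [-0.1  0.  -0.1] op 0.158
wrist rod 0.85 [255.6, 266.4] [0.4526 0.3191 0.137 ]
wrist rest_seat 0.73 [258.0, 217.1] [0.4521 0.3172 0.069 ]
 rod ((467.0818176269531, 318.82421875), (13.979959487915039, 159.7349853515625), 88.88742065429688) [0.3873 0.3113 0.1296] [0.547  0.3269 0.1438]
  y fit [-0.0203  0.3192] z fit [-0.0205  0.1413]
 sad 36 [0.3835 0.3079 0.0674 0.3942 0.3327 0.0784]
 sad 826 [0.5116 0.291  0.0331 0.5241 0.3351 0.0785]
scene rod 0.81 [389.1, 212.1] [0.4492 0.3149 0.137 ]
scene rest_seat 0.79 [385.0, 224.3] [0.4344 0.3161 0.069 ]
 rod ((477.7181396484375, 319.0271301269531), (14.387251853942871, 131.06988525390625), 88.71916961669922) [0.4122 0.3117 0.128 ] [0.5432 0.3266 0.1497]
  y fit [-0.0111  0.3196] z fit [-0.0332  0.1456]
 sad 8 [0.3841 0.3143 0.0302 0.3902 0.3317 0.0379]
 sad 214 [0.5068 0.2922 0.0313 0.5209 0.3347 0.0808]
side rod 0.51 [169.4, 127.8] [0.4547 0.3362 0.137 ]
side rest_seat 0.57 [173.6, 156.5] [0.4486 0.2913 0.069 ]Traceback (most recent call last):
  File "<stdin>", line 14, in <module>
    return umr_minimum(a, axis, None, out, keepdims, initial, where)
ValueError: zero-size array to reduction operation minimum which has no identity
```

```bash
python3 - <<'E'
from h import *
np.set_printoptions(precision=4,suppress=True)
ims=[]
for c in("wrist","scene","side"):
    s=viewer.snapshot(c)
    p,u,v=cloud(s)
    for x0 in(.388,.518):
        b=p[(abs(p[:,0]-x0)<.012)&(abs(p[:,1]-.316)<.035)&(p[:,2]>.035)&(p[:,2]<.088)]
        if len(b)<10: continue
        print(c,x0,len(b),"x",np.percentile(b[:,0],[2,98]))
        for lo,hi in((.045,.055),(.055,.062),(.064,.07),(.07,.075),(.075,.085)):
            q=b[(b[:,2]>lo)&(b[:,2]<hi)]
            if len(q)>3: print("   z",lo,len(q),np.sort(q[:,1])[[0,len(q)//2,-1]], "gap", (lambda y:(lambda i:(y[i],y[i+1]))(np.argmax(np.diff(y))))(np.sort(q[:,1])))
    x,y,w,h=dict(wrist=(150,0,250,280),scene=(310,150,150,140),side=(110,80,150,140))[c]
    ims.append(cv2.resize(s["color"][y:y+h,x:x+w],(int(w*300/h),300),interpolation=cv2.INTER_CUBIC))
im=np.hstack(ims); f=min(1,800/im.shape[1]); cv2.imwrite("pics/c3.png",cv2.resize(im,None,fx=f,fy=f)[:,:,::-1])
E
```

```text
wrist 0.388 51 x [0.382  0.3943]
   z 0.064 12 [0.3073 0.3082 0.3082] gap (np.float64(0.30738858726355983), np.float64(0.30813684041763745))
   z 0.07 10 [0.3074 0.3309 0.3315] gap (np.float64(0.3074327542031791), np.float64(0.33090253145816056))
   z 0.075 29 [0.3305 0.3314 0.3323] gap (np.float64(0.33089738789122636), np.float64(0.3312862822736822))
wrist 0.518 821 x [0.5118 0.524 ]
   z 0.045 17 [0.2982 0.3045 0.3274] gap (np.float64(0.3082685627427269), np.float64(0.3258840098989411))
   z 0.055 6 [0.2979 0.3071 0.3272] gap (np.float64(0.30711619105510574), np.float64(0.3264804050362624))
   z 0.064 123 [0.2934 0.3067 0.3089] gap (np.float64(0.2933606538166394), np.float64(0.3032855029037787))
   z 0.07 324 [0.2906 0.3028 0.3355] gap (np.float64(0.3047863136487696), np.float64(0.32454319541468124))
   z 0.075 325 [0.2918 0.2995 0.3341] gap (np.float64(0.30024172746292743), np.float64(0.3250516852568587))
scene 0.388 12 x [0.3778 0.3921]
   z 0.075 4 [0.3006 0.3018 0.3021] gap (np.float64(0.3009467558703298), np.float64(0.30184938924979415))
scene 0.518 199 x [0.5073 0.5205]
   z 
[... 958 characters left out ...]
loat64(0.31780733993206367))
   z 0.075 15 [0.2916 0.3277 0.333 ] gap (np.float64(0.2999943175916199), np.float64(0.32772588879880293))
side 0.518 98 x [0.5074 0.5199]
   z 0.045 16 [0.2956 0.2992 0.3243] gap (np.float64(0.31007874662930346), np.float64(0.32090063206460895))
   z 0.055 15 [0.2954 0.3029 0.3207] gap (np.float64(0.30932186132151773), np.float64(0.3207025585750466))
   z 0.064 14 [0.2956 0.3187 0.3283] gap (np.float64(0.3038791004843594), np.float64(0.3153439286258991))
   z 0.07 16 [0.2915 0.3231 0.3295] gap (np.float64(0.3012257530787783), np.float64(0.3218755849233924))
   z 0.075 13 [0.2909 0.2962 0.3302] gap (np.float64(0.29771375365523745), np.float64(0.3228725265473006))
```

View pics/c3.png

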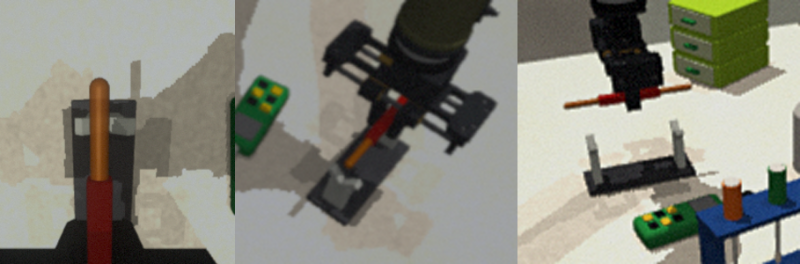

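The crops show the rod over the rest, about 4 mm too far to +y and 1 mm short in x, and level in the side view.

Request:
play_rows(commands=[{"travel": [0.009,0.0267,0.03],"delta_rot": [0,0,0],"gripper": -1},{"travel": [0.009,0.0267,0.12],"delta_rot": [0,0,0],"gripper": -1},{"travel": [0.009,0.0267,0.22],"delta_rot": [0,0,0],"gripper": -1},{"travel": [0.009,0.0267,0.3],"delta_rot": [0,0,0],"gripper": -1},{"travel": [0.009,0.0267,0.36],"delta_rot": [0,0,0],"gripper": -1},{"travel": [0.009,0.0267,0.4],"delta_rot": [0,0,0],"gripper": -1},{"travel": [0.009,0.0267,0.415],"delta_rot": [0,0,0],"gripper": -1},{"travel": [0.009,0.0267,0.42],"delta_rot": [0,0,0],"gripper": -1}])

```text
clock: 12.22
tool_pos: [0.4538, 0.3151, 0.0573]
eef_rot: [1.0, -0.011, 0.0, -0.0]
contact_force: [0.2, -1.2, -0.9]
opening: 0.155
```

```bash
cat > c4.py <<'E'
from h import *
import sys
np.set_printoptions(precision=4,suppress=True)
go([.4535,.3155,.0525],-1.3)
ims=[]
for c in("wrist","scene","side"):
    s=viewer.snapshot(c)
    o=viewer.outline_of(c,"rod")
    if o:
        p,u,v=cloud(s,o[0]["pixels"]); p=p[(p[:,2]>.05)&(p[:,2]<.16)&(abs(p[:,1]-.315)<.04)]
        if len(p)>10:
            A=np.c_[p[:,0]-.45,np.ones(len(p))]; print(c,len(p),p.min(0),p.max(0),"  y fit",np.linalg.lstsq(A,p[:,1],rcond=None)[0],"z fit",np.linalg.lstsq(A,p[:,2],rcond=None)[0])
            for lo,hi in((.36,.395),(.51,.55)):
                q=p[(p[:,0]>lo)&(p[:,0]<hi)]
                if len(q)>5: print("   end",lo,len(q),np.median(q,0),"top",np.percentile(q[:,2],90))
    x,y,w,h=dict(wrist=(150,0,250,280),scene=(310,150,150,140),side=(110,80,150,140))[c]
    ims.append(cv2.resize(s["color"][y:y+h,x:x+w],(int(w*300/h),300),interpolation=cv2.INTER_CUBIC))
im=np.hstack(ims); f=min(1,800/im.shape[1]); cv2.imwrite(f"pics/{sys.argv[1]}.png",cv2.resize(im,None,fx=f,fy=f)[:,:,::-1])
E
python3 c4.py c4
```

```text
travel [-0.002  -0.0027  0.0319] rot [-0.     -0.0001  0.0003] at [0.4538 0.3151 0.0573] yaw -1.25 t 12.22 F [ 0.2 -1.2 -0.9] op 0.155
wrist 5523 [0.3883 0.3068 0.0501] [0.5485 0.3237 0.0816]   y fit [-0.0236  0.3149] z fit [-0.0174  0.0788]
   end 0.36 87 [0.3931 0.3163 0.0762] top 0.07761350747897532
   end 0.51 1742 [0.5305 0.3129 0.0769] top 0.07807898939987525
scene 161 [0.4429 0.3078 0.0621] [0.5417 0.3223 0.0853]   y fit [-0.0134  0.3156] z fit [-0.0267  0.0812]
   end 0.51 35 [0.5272 0.3142 0.0796] top 0.08141350718541114
side 229 [0.3568 0.292  0.0649] [0.544  0.3247 0.0817]   y fit [-0.0241  0.3103] z fit [-0.0069  0.0751]
   end 0.36 44 [0.3765 0.3129 0.0765] top 0.07923530348597228
   end 0.51 41 [0.528  0.3099 0.0758] top 0.07828582290920605
```

View pics/c4.png

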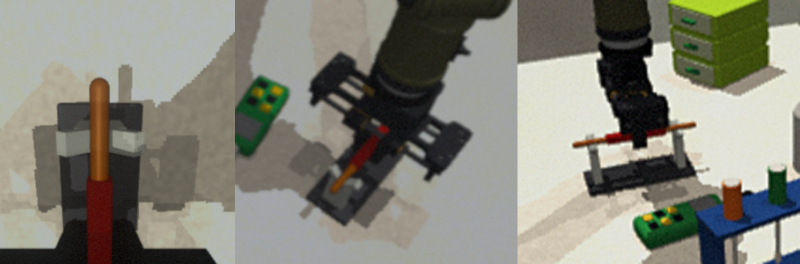

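The rod sits in the V mouths, about 1 mm to +y and about 4 mm above the seat. I'll creep down.

Request:
play_rows(commands=[{"travel": [0,0.005,0.007],"delta_rot": [0,0,0],"gripper": -1},{"travel": [0,0.005,0.014],"delta_rot": [0,0,0],"gripper": -1},{"travel": [0,0.005,0.02],"delta_rot": [0,0,0],"gripper": -1},{"travel": [0,0.005,0.02],"delta_rot": [0,0,0],"gripper": -1}])

```text
clock: 13.02
tool_pos: [0.4536, 0.3142, 0.0541]
eef_rot: [1.0, -0.011, -0.0, 0.0]
contact_force: [0.0, -0.1, -0.5]
opening: 0.156
```

Request:
play_rows(commands=[{"travel": [0,0,0.004],"delta_rot": [0,0,0],"gripper": -1},{"travel": [0,0,0.007],"delta_rot": [0,0,0],"gripper": -1},{"travel": [0,0,0.007],"delta_rot": [0,0,0],"gripper": -1}])

```text
clock: 13.4
tool_pos: [0.4537, 0.3145, 0.0532]
eef_rot: [1.0, -0.011, 0.0, -0.0]
contact_force: [-0.1, 0.8, -0.8]
opening: 0.161
```

Request:
play_rows(commands=[{"travel": [0,0,0.004],"delta_rot": [0,0,0],"gripper": -1},{"travel": [0,0,0.007],"delta_rot": [0,0,0],"gripper": -1},{"travel": [0,0,0.007],"delta_rot": [0,0,0],"gripper": -1}])

```text
clock: 13.78
tool_pos: [0.4538, 0.3149, 0.0527]
eef_rot: [1.0, -0.011, 0.0, -0.001]
contact_force: [-1.0, 1.1, 4.7]
opening: 0.155
```

Request:
play_rows(commands=[{"travel": [0,0,0.004],"delta_rot": [0,0,0],"gripper": -1},{"travel": [0,0,0.007],"delta_rot": [0,0,0],"gripper": -1},{"travel": [0,0,0.007],"delta_rot": [0,0,0],"gripper": -1}])

```text
clock: 14.15
tool_pos: [0.4538, 0.315, 0.0525]
eef_rot: [1.0, -0.011, 0.001, -0.001]
contact_force: [-1.9, -0.5, 14.4]
opening: 0.16
```

```bash
python3 c4.py c5
```

```text
travel [-0.0022 -0.0036  0.0002] rot [-0.0004 -0.0003  0.0003] at [0.4538 0.315  0.0525] yaw -1.24 t 14.15 F [-1.9 -0.5 14.4] op 0.16
wrist 5734 [0.3861 0.3055 0.0522] [0.5486 0.3235 0.1423]   y fit [-0.0241  0.3146] z fit [-0.016  0.074]
   end 0.36 105 [0.3932 0.3167 0.0711] top 0.0729086638481389
   end 0.51 1791 [0.5298 0.3126 0.0722] top 0.07340415043628577
scene 196 [0.4167 0.3082 0.0643] [0.5456 0.3216 0.081 ]   y fit [-0.0111  0.3151] z fit [-0.0389  0.0772]
   end 0.51 50 [0.527  0.314  0.0742] top 0.07593192156084147
side 148 [0.3587 0.3039 0.061 ] [0.5364 0.3188 0.0773]   y fit [-0.034   0.3092] z fit [-0.0133  0.0702]
   end 0.36 20 [0.3696 0.3129 0.0712] top 0.07410282613793322
   end 0.51 8 [0.5313 0.3076 0.071 ] top 0.07363890751719994
```

Contact is at 14 N, with the rod top at about 0.0735 at both ends, so it is seated. I'll ease the press and open.

Request:
play_rows(commands=[{"travel": [0,0,-0.007],"delta_rot": [0,0,0],"gripper": -1},{"travel": [0,0,-0.007],"delta_rot": [0,0,0],"gripper": -0.5},{"travel": [0,0,-0.007],"delta_rot": [0,0,0],"gripper": -0.2},{"travel": [0,0,-0.007],"delta_rot": [0,0,0],"gripper": 0.0},{"travel": [0,0,-0.007],"delta_rot": [0,0,0],"gripper": 0.0},{"travel": [0,0,-0.007],"delta_rot": [0,0,0],"gripper": 0.0}])

```text
clock: 15.2
tool_pos: [0.4536, 0.3142, 0.052]
eef_rot: [1.0, -0.011, -0.0, 0.0]
contact_force: [-0.7, 0.7, -0.3]
opening: 0.498
```

Request:
play_rows(commands=[{"travel": [0,0,-0.2],"delta_rot": [0,0,0],"gripper": 0.0},{"travel": [0,0,-0.5],"delta_rot": [0,0,0],"gripper": 0.0},{"travel": [0,0,-0.9],"delta_rot": [0,0,0],"gripper": 0.0},{"travel": [0,0,-1],"delta_rot": [0,0,0],"gripper": 0.0}])

```text
clock: 15.7
tool_pos: [0.4553, 0.3154, 0.2057]
eef_rot: [1.0, -0.011, 0.003, -0.002]
contact_force: [0.0, 0.2, -0.2]
opening: 0.503
```

Request:
play_rows(commands=[{"travel": [0,0,-0.2],"delta_rot": [0,0,0],"gripper": 0.0},{"travel": [0,0,-0.4],"delta_rot": [0,0,0],"gripper": 0.0},{"travel": [0,0,-0.4],"delta_rot": [0,0,0],"gripper": 0.0}])

```text
clock: 16.08
tool_pos: [0.4544, 0.3148, 0.2632]
eef_rot: [1.0, -0.011, 0.001, -0.001]
contact_force: [-0.6, -0.7, -0.8]
opening: 0.498
```

```bash
python3 c4.py c6
```

```text
travel [-0.0093 -0.0018  1.4046] rot [-0.0006 -0.0008  0.0002] at [0.4544 0.3148 0.2632] yaw -1.26 t 16.07 F [-0.6 -0.7 -0.8] op 0.498
wrist 1184 [0.3621 0.3071 0.0666] [0.5469 0.3216 0.0774]   y fit [-0.0214  0.3146] z fit [0.0007 0.0738]
   end 0.36 157 [0.3803 0.3159 0.0723] top 0.07359147088112448
   end 0.51 233 [0.5288 0.3128 0.0726] top 0.07378198370822772
scene 335 [0.3575 0.3073 0.0582] [0.5458 0.3231 0.0812]   y fit [-0.0236  0.3158] z fit [-0.0101  0.0755]
   end 0.36 43 [0.3768 0.317  0.0745] top 0.07620402493522867
   end 0.51 63 [0.5265 0.3139 0.0743] top 0.07662785039729884
side 277 [0.3568 0.298  0.0579] [0.5398 0.3283 0.0781]   y fit [-0.0272  0.3102] z fit [-0.0026  0.0714]
   end 0.36 45 [0.378  0.3129 0.072 ] top 0.07530067130305888
   end 0.51 14 [0.5334 0.3085 0.0713] top 0.0734391745969793
```

View pics/c6.png

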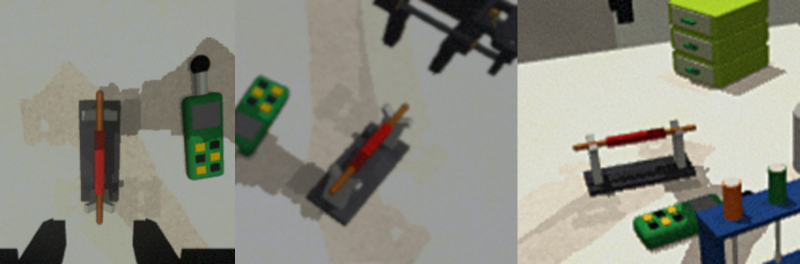

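The rod is seated level in both notches, with the grip between the saddles. Next I'll move above the green swab.

Request:
play_rows(commands=[{"travel": [0.12,0.35,0],"delta_rot": [0,0,0],"gripper": 0.0},{"travel": [0.24,0.7,0],"delta_rot": [0,0,0],"gripper": 0.0},{"travel": [0.24,0.7,0],"delta_rot": [0,0,0],"gripper": 0.0}])

```text
clock: 16.75
tool_pos: [0.4887, 0.2024, 0.2614]
eef_rot: [1.0, -0.016, -0.0, 0.002]
contact_force: [-0.3, 0.9, -0.5]
opening: 0.497
```

Request:
play_rows(commands=[{"travel": [0.12,0.35,0],"delta_rot": [0,0,0],"gripper": 0.0},{"travel": [0.24,0.7,0],"delta_rot": [0,0,0],"gripper": 0.0},{"travel": [0.24,0.7,0],"delta_rot": [0,0,0],"gripper": 0.0}])

```text
clock: 17.12
tool_pos: [0.522, 0.0978, 0.2615]
eef_rot: [1.0, -0.015, -0.0, 0.002]
contact_force: [-0.4, -0.5, 0.1]
opening: 0.502
```

Request:
play_rows(commands=[{"travel": [0.12,0.35,0],"delta_rot": [0,0,-0.03],"gripper": 0.0},{"travel": [0.24,0.72,0],"delta_rot": [0,0,-0.046],"gripper": 0.0},{"travel": [0.24,0.72,0],"delta_rot": [0,0,-0.046],"gripper": 0.0},{"travel": [0.24,0.72,0],"delta_rot": [0,0,-0.046],"gripper": 0.0},{"travel": [0.24,0.72,0],"delta_rot": [0,0,-0.046],"gripper": 0.0}])

```text
clock: 17.75
tool_pos: [0.5543, -0.0031, 0.2619]
eef_rot: [0.998, 0.063, -0.0, -0.001]
contact_force: [0.3, -0.5, 0.5]
opening: 0.499
```

```bash
cat > c7.py <<'E'
from h import *
np.set_printoptions(precision=4,suppress=True)
go([.555,-.006,.25],7)
s=viewer.snapshot("wrist"); save(s,"w7")
C=cv2.cvtColor(s["color"],cv2.COLOR_RGB2HSV)
for n in("green_swab","orange_swab","blue_swab","stand"):
    for d in viewer.pinpoint("wrist",n)[:1]: print(n,round(d["conf"],2),d["at"],plane(s,*d["at"],0 if n=="stand" else .125))
    o=viewer.outline_of("wrist",n)
    if o:
        p,_,_=cloud(s,o[0]["pixels"]); print("  z",np.percentile(p[:,2],[2,50,98]))
        if n!="stand":
            t=p[(p[:,2]>np.percentile(p[:,2],98)-.006)]; print("  top circle",len(t),cv2.minEnclosingCircle((t[:,:2]*1000).astype(np.float32)),(t.min(0)+t.max(0))/2)
        else:
            t=p[abs(p[:,2]-.122)<.008]; print("  plate",cv2.minAreaRect((t[:,:2]*1000).astype(np.float32)))
E
python3 c7.py
```

```text
travel [0.0021 0.0196 0.0796] rot [-0.0005  0.0001  0.0014] at [ 0.5543 -0.0031  0.2619] yaw 7.26 t 17.75 F [ 0.3 -0.5  0.5] op 0.499
green_swab 0.6 [253.5, 183.4] [ 0.556  -0.0013  0.125 ]
  z [0.1269 0.1692 0.1713]
  top circle 423 ((558.2152709960938, -6.4135541915893555), 11.294707298278809) [ 0.5584 -0.0062  0.1689]
orange_swab 0.61 [260.9, 230.3] [ 0.5004 -0.0169  0.125 ]
blue_swab 0.89 [249.9, 122.9] [0.6194 0.0103 0.125 ]
  z [0.1445 0.1699 0.1717]
  top circle 494 ((617.4465942382812, 3.4991002082824707), 10.79773998260498) [0.6174 0.0037 0.1693]
stand 0.71 [256.8, 157.1] [ 0.5608 -0.0047  0.    ]
  z [0.1227 0.1242 0.1256]
  plate ((557.9666137695312, -5.815364837646484), (190.02554321289062, 55.62514114379883), 9.207195281982422)
```

View pics/w7.png

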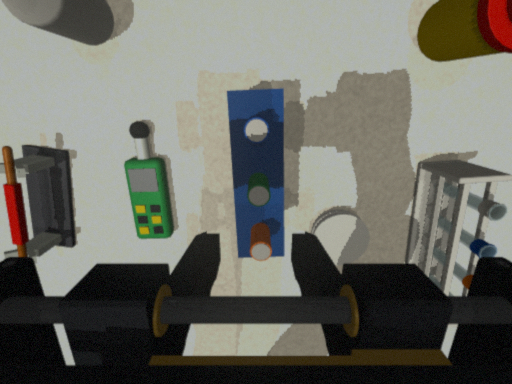

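The wrist view shows the green cap centred in the stand at (259,192), with orange at (260,245) and blue at (256,130). The swab is at about (0.558, -0.006) with cap top 0.170.

Request:
play_rows(commands=[{"travel": [0.022,0.022,0.15],"delta_rot": [0,0,-0.0108],"gripper": 0.0},{"travel": [0.022,0.022,0.4],"delta_rot": [0,0,-0.0108],"gripper": 0.0},{"travel": [0.022,0.022,0.6],"delta_rot": [0,0,-0.0108],"gripper": 0.0},{"travel": [0.022,0.022,0.75],"delta_rot": [0,0,-0.0108],"gripper": 0.0},{"travel": [0.022,0.022,0.83],"delta_rot": [0,0,-0.0108],"gripper": 0.0},{"travel": [0.022,0.022,0.865],"delta_rot": [0,0,-0.0108],"gripper": 0.0},{"travel": [0.022,0.022,0.865],"delta_rot": [0,0,-0.0108],"gripper": 0.0}], force=25)

```text
clock: 19.08
tool_pos: [0.5587, -0.0089, 0.1327]
eef_rot: [0.997, 0.078, 0.0, 0.0]
contact_force: [0.9, -0.1, 1.2]
opening: 0.503
```

Request:
play_rows(commands=[{"travel": [0,0,0],"delta_rot": [0,0,0],"gripper": -0.2},{"travel": [0,0,0],"delta_rot": [0,0,0],"gripper": -0.4},{"travel": [0,0,0],"delta_rot": [0,0,0],"gripper": -1},{"travel": [0,0,0],"delta_rot": [0,0,0],"gripper": -1},{"travel": [0,0,0],"delta_rot": [0,0,0],"gripper": -1},{"travel": [0,0,0],"delta_rot": [0,0,0],"gripper": -1},{"travel": [0,0,0],"delta_rot": [0,0,0],"gripper": -1}])

```text
clock: 19.95
tool_pos: [0.5586, -0.0071, 0.133]
eef_rot: [0.997, 0.079, 0.001, -0.001]
contact_force: [-0.2, 5.0, 5.7]
opening: 0.24
```

Request:
play_rows(commands=[{"travel": [0,-0.01,0],"delta_rot": [0,0,0],"gripper": -1},{"travel": [0,-0.01,-0.05],"delta_rot": [0,0,0],"gripper": -1},{"travel": [0,-0.01,-0.15],"delta_rot": [0,0,0],"gripper": -1},{"travel": [0,-0.01,-0.3],"delta_rot": [0,0,0],"gripper": -1},{"travel": [0,-0.01,-0.5],"delta_rot": [0,0,0],"gripper": -1},{"travel": [0,-0.01,-0.75],"delta_rot": [0,0,0],"gripper": -1},{"travel": [0,-0.01,-1],"delta_rot": [0,0,0],"gripper": -1},{"travel": [0,-0.01,-1],"delta_rot": [0,0,0],"gripper": -1},{"travel": [0,-0.01,-1],"delta_rot": [0,0,0],"gripper": -1}])

```text
clock: 21.08
tool_pos: [0.5576, -0.008, 0.2823]
eef_rot: [0.997, 0.078, -0.0, 0.0]
contact_force: [-0.2, -0.3, -0.4]
opening: 0.238
```

```bash
cat > c8.py <<'E'
from h import *
import sys
np.set_printoptions(precision=4,suppress=True)
go([.3965,-.321,.283],11)
s0=None
for c in("wrist","scene","side"):
    s=viewer.snapshot(c); save(s,c+sys.argv[1])
    for d in viewer.pinpoint(c,"green_vial_mouth")[:2]: print(c,"mouth",round(d["conf"],2),d["at"],plane(s,*d["at"],.118))
    for d in viewer.pinpoint(c,"green_swab")[:1]: print(c,"swab",round(d["conf"],2),d["at"],plane(s,*d["at"],r.get_state()["tool_pos"][2]-.008))
    o=viewer.outline_of(c,"green_swab")
    if o:
        m=o[0]["pixels"]; C=s["color"]; v,u=np.nonzero(m); print("   px",u.min(),u.max(),v.min(),v.max())
        p,_,_=cloud(s,m); p=p[p[:,2]>.14]; 
        if len(p)>20:
            A=np.c_[p[:,2]-.25,np.ones(len(p))]
            print("   z",p[:,2].min(),p[:,2].max(),"x(z),y(z)",np.linalg.lstsq(A,p[:,0],rcond=None)[0],np.linalg.lstsq(A,p[:,1],rcond=None)[0])
    o=viewer.outline_of(c,"rack")
    if o:
        p,_,_=cloud(s,o[0]["pixels"]); print("   rack",cv2.minAreaRect((p[p[:,2]<.1][:,:2]*1000).astype(np.float32)))
        t=p[(p[:,2]>.088)&(p[:,2]<.098)]; print("   cheek",len(t),cv2.minAreaRect((t[:,:2]*1000).astype(np.float32)) if len(t)>3 else"")
E
python3 c8.py 8
```

```text
travel [-1.385   1.8944 -0.0028] rot [ 0.0002  0.0002 -0.0114] at [ 0.5576 -0.008   0.2823] yaw 8.94 t 21.07 F [-0.2 -0.3 -0.4] op 0.238
wrist mouth 0.51 [254.3, 244.4] [ 0.4691 -0.0213  0.118 ]
wrist mouth 0.15 [255.4, 160.2] [ 0.5793 -0.0054  0.118 ]
wrist swab 0.57 [252.5, 242.4] [ 0.5579 -0.0068  0.2733]
   px 234 278 194 297
   z 0.14427190436463988 0.3582703489725926 x(z),y(z) [0.0296 0.5622] [-0.0041 -0.0076]
   rack ((471.47735595703125, -337.5502014160156), (255.0050506591797, 148.18472290039062), 6.465846061706543)
   cheek 301 ((576.390380859375, -284.60198974609375), (29.811281204223633, 63.844886779785156), 11.25096607208252)
scene mouth 0.43 [213.3, 93.5] [ 0.3971 -0.3227  0.118 ]
scene swab 0.66 [382.4, 226.4] [0.5969 0.3421 0.2739]
   px 253 259 112 144
   z 0.22843463508328377 0.35416213215706904 x(z),y(z) [0.1194 0.556 ] [ 0.0025 -0.0058]
   rack ((513.07421875, -38.6280517578125), (284.25341796875, 126.12049865722656), 9.629789352416992)
   cheek 54 ((555.7347412109375, -4.462841033935547), (184.3222198486328, 55.54804229736328), 9.238481521606445)
side mouth 0.58 [222.0, 320.7] [ 0.3863 -0.3226  0.118 ]
side swab 0.69 [246.3, 124.6] [ 0.5542 -0.0039  0.2743]
   px 242 249 105 163
   z 0.1866386863869886 0.3209240509413399 x(z),y(z) [-0.073  0.551] [-0.0429 -0.0115]
   rack ((498.9040222167969, -275.25726318359375), (302.43511962890625, 114.77193450927734), 11.064752578735352)
   cheek 349 ((471.5423583984375, -305.509765625), (236.12313842773438, 64.31175231933594), 11.187638282775879)
```

Request:
play_rows(commands=[{"travel": [-0.2,0.27,0],"delta_rot": [0,0,0],"gripper": -1},{"travel": [-0.4,0.55,0],"delta_rot": [0,0,0],"gripper": -1},{"travel": [-0.6,0.82,0],"delta_rot": [0,0,0],"gripper": -1},{"travel": [-0.69,0.945,0],"delta_rot": [0,0,0],"gripper": -1},{"travel": [-0.69,0.945,0],"delta_rot": [0,0,0],"gripper": -1}])

```text
clock: 22.45
tool_pos: [0.4772, -0.1654, 0.2825]
eef_rot: [0.997, 0.076, -0.0, 0.0]
contact_force: [-0.0, 0.1, 0.5]
opening: 0.242
```

Request:
play_rows(commands=[{"travel": [-0.2,0.27,0],"delta_rot": [0,0,-0.0125],"gripper": -1},{"travel": [-0.4,0.55,0],"delta_rot": [0,0,-0.0125],"gripper": -1},{"travel": [-0.6,0.82,0],"delta_rot": [0,0,-0.0125],"gripper": -1},{"travel": [-0.69,0.94,0],"delta_rot": [0,0,-0.0125],"gripper": -1},{"travel": [-0.69,0.94,0],"delta_rot": [0,0,-0.0125],"gripper": -1},{"travel": [-0.69,0.94,0],"delta_rot": [0,0,-0.0125],"gripper": -1},{"travel": [-0.69,0.94,0],"delta_rot": [0,0,-0.0125],"gripper": -1}])

```text
clock: 23.32
tool_pos: [0.3992, -0.3171, 0.2824]
eef_rot: [0.995, 0.1, 0.0, -0.0]
contact_force: [0.2, 0.1, -1.2]
opening: 0.241
```

```bash
python3 c8.py 9; python3 - <<'E'
import cv2,numpy as np
w=cv2.imread("pics/wrist9.png");s=cv2.imread("pics/side9.png");c=cv2.imread("pics/scene9.png")
a=cv2.resize(w[100:300,170:340],(340,400));b=cv2.resize(s[200:384,170:330],(348,400),interpolation=cv2.INTER_CUBIC)
cv2.imwrite("pics/c9.png",np.hstack([a,b]))
E
```

```text
travel [-0.0228  0.0221 -0.0039] rot [-0.0002 -0.0003  0.0024] at [ 0.3992 -0.3171  0.2824] yaw 11.44 t 23.32 F [ 0.2  0.1 -1.2] op 0.241
wrist mouth 0.96 [257.3, 179.5] [ 0.3984 -0.3203  0.118 ]
wrist swab 0.95 [253.8, 244.1] [ 0.399  -0.317   0.2744]
   px 234 277 195 297
   z 0.18637887406695855 0.3589118322406427 x(z),y(z) [0.0129 0.4047] [-0.0062 -0.3164]
   rack ((468.982421875, -309.1136779785156), (294.9566955566406, 84.21979522705078), 11.654230117797852)
   cheek 498 ((472.9145202636719, -305.9991149902344), (230.80392456054688, 63.25322341918945), 11.369428634643555)
scene mouth 0.57 [214.3, 92.0] [ 0.3899 -0.3256  0.118 ]
scene swab 0.65 [212.9, 50.7] [ 0.3988 -0.3061  0.2744]
   px 205 215 31 75
   z 0.1878540341339785 0.32968318792966467 x(z),y(z) [0.0665 0.3969] [-0.0104 -0.316 ]
   rack ((477.1231689453125, -337.65911865234375), (240.46908569335938, 137.68582153320312), 11.107979774475098)
   cheek 127 ((469.8163146972656, -290.93304443359375), (239.604736328125, 66.11466217041016), 5.251254558563232)
side mouth 0.83 [224.5, 320.1] [ 0.3901 -0.323   0.118 ]
side swab 0.97 [222.0, 240.3] [ 0.394  -0.321   0.2744]
   px 212 226 217 288
   z 0.1850255131178694 0.35030426735767395 x(z),y(z) [-0.0734  0.3909] [-0.0568 -0.323 ]
   rack ((475.00152587890625, -279.617431640625), (253.57244873046875, 125.7665786743164), 8.659133911132812)
   cheek 351 ((472.29730224609375, -305.8095703125), (237.2242889404297, 63.63581085205078), 11.080081939697266)
```

View pics/c9.png

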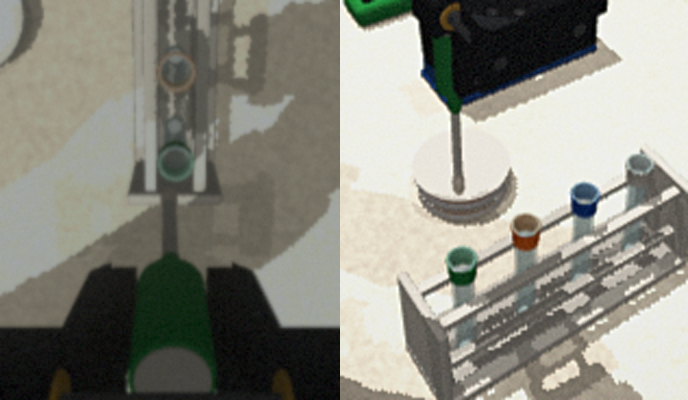

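In the crops, the green ring (wrist 176,158; side 462,262) lies ahead of and slightly right of the stick, and the swab hangs straight. I'll correct and lower the tip to about 13 mm above the rim, then look again.

Request:
play_rows(commands=[{"travel": [-0.018,0.023,0.05],"delta_rot": [0,0,0],"gripper": -1},{"travel": [-0.018,0.023,0.15],"delta_rot": [0,0,0],"gripper": -1},{"travel": [-0.018,0.023,0.25],"delta_rot": [0,0,0],"gripper": -1},{"travel": [-0.018,0.023,0.32],"delta_rot": [0,0,0],"gripper": -1},{"travel": [-0.018,0.023,0.32],"delta_rot": [0,0,0],"gripper": -1},{"travel": [-0.018,0.023,0.32],"delta_rot": [0,0,0],"gripper": -1}])

```text
clock: 24.82
tool_pos: [0.396, -0.3231, 0.2347]
eef_rot: [0.995, 0.098, 0.0, 0.0]
contact_force: [0.1, -0.7, -0.8]
opening: 0.243
```

```bash
cat > c10.py <<'E'
from h import *
import sys
np.set_printoptions(precision=4,suppress=True)
st=r.get_state(); z0=st["tool_pos"][2]-.008; tip=z0-.095
go([.3965,-.321,.283],11.2); print("tip z est",tip)
S={}
for c in("wrist","scene","side"):
    s=S[c]=viewer.snapshot(c); save(s,c+sys.argv[1])
    o=viewer.outline_of(c,"green_vial_mouth")
    for d in viewer.pinpoint(c,"green_vial_mouth")[:1]: print(c,"mouth",round(d["conf"],2),d["at"],plane(s,*d["at"],.118))
    for d in viewer.pinpoint(c,"green_swab")[:1]: print(c,"swab",round(d["conf"],2),d["at"],plane(s,*d["at"],z0))
    o=viewer.outline_of(c,"green_swab")
    if o:
        v,u=np.nonzero(o[0]["pixels"]); 
        if c!="wrist":
            vb=v.max(); ub=u[v==vb].mean(); print("   tip px",ub,vb,plane(s,ub,vb,tip))
w=S["wrist"]["color"][60:300,170:340];a=cv2.resize(w,(340,480))
b=cv2.resize(S["side"]["color"][220:360,170:280],(377,480),interpolation=cv2.INTER_CUBIC)
cv2.imwrite(f"pics/c{sys.argv[1]}.png",np.hstack([a,b])[:,:,::-1])
E
python3 c10.py 10
```

```text
travel [ 0.0059 -0.013  -0.3222] rot [ 0.0002 -0.0002  0.0001] at [ 0.396  -0.3231  0.2347] yaw 11.23 t 24.82 F [ 0.1 -0.7 -0.8] op 0.243
tip z est 0.13167470746129137
wrist mouth 0.57 [254.3, 188.3] [ 0.3987 -0.3223  0.118 ]
wrist swab 0.76 [255.3, 242.9] [ 0.3969 -0.3238  0.2267]
scene mouth 0.55 [216.4, 92.3] [ 0.3866 -0.3197  0.118 ]
scene swab 0.66 [213.1, 61.3] [ 0.386  -0.3232  0.2267]
   tip px 216.0 116 [ 0.4761 -0.2314  0.1317]
side mouth 0.57 [227.2, 317.1] [ 0.3957 -0.3195  0.118 ]
side swab 0.75 [224.8, 267.2] [ 0.3953 -0.3225  0.2267]
   tip px 225.5 313 [ 0.3927 -0.3218  0.1317]
```

View pics/c10.png

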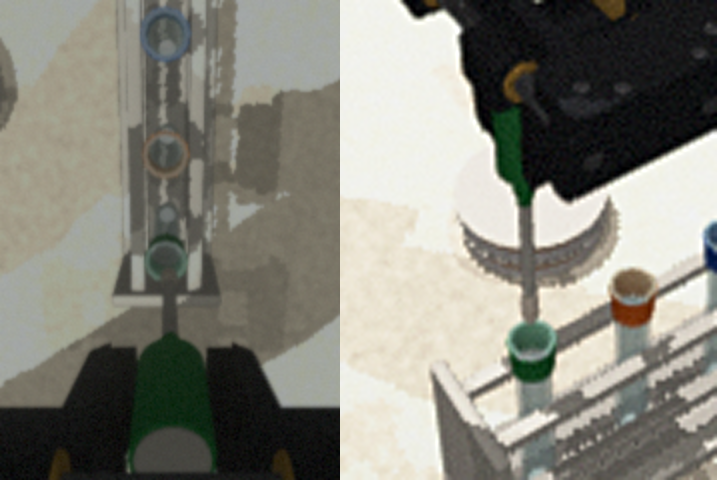

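```bash
python3 - <<'E'
from h import *
np.set_printoptions(precision=4,suppress=True)
st=r.get_state(); y=np.radians(yaw(st)); ax=np.array([[np.cos(y),np.sin(y)],[np.sin(y),-np.cos(y)]])
def proj(s,P):
    q=att(s).T@(np.array(P)-np.array(s["origin"])); return np.array([s["cx"]+s["fx"]*q[0]/-q[2], s["cy"]+s["fy"]*q[1]/q[2]])
for c,box,hint in(("wrist",(235,275,165,215),(253,189.5)),("side",(212,240,308,332),(226,319))):
    s=viewer.snapshot(c); C=s["color"].astype(int); x0,x1,y0,y1=box
    g=(C[...,1]-C[...,0]>18)&(C[...,1]-C[...,2]>(2)); m=np.zeros_like(g); m[y0:y1,x0:x1]=g[y0:y1,x0:x1]
    v,u=np.nonzero(m); print(c,"green",len(u),u.min(),u.max(),v.min(),v.max())
    print("  TCP axis at tip",proj(s,[*st["tool_pos"][:2],st["tool_pos"][2]-.103]),"at .118",proj(s,[*st["tool_pos"][:2],.118]))
    for nm,h in(("hint",hint),("pts",((u.min()+u.max())/2+.5,(v.min()+v.max())/2))):
        P=plane(s,*h,.118); print("  ",nm,h,P,"tool dx,dy from TCP",ax@(P[:2]-st["tool_pos"][:2]))
    cv2.imwrite(f"pics/m_{c}.png",m*255)
    P=plane(s,225.4,312.5,st["tool_pos"][2]-.103) if c=="side" else None
    if P is not None: print("  tip seen",P,ax@(P[:2]-st["tool_pos"][:2]))
E
```

```text
wrist green 71 243 263 178 198
  TCP axis at tip [254.5428 195.2134] at .118 [254.5856 190.912 ]
   hint (253, 189.5) [ 0.397 -0.321  0.118] tool dx,dy from TCP [ 0.0015 -0.0016]
   pts (np.float64(253.5), np.float64(188.0)) [ 0.3987 -0.3212  0.118 ] tool dx,dy from TCP [ 0.0031 -0.0011]
side green 193 218 233 314 331
  TCP axis at tip [227.711  313.0272] at .118 [228.0244 318.8005]
   hint (226, 319) [ 0.3929 -0.322   0.118 ] tool dx,dy from TCP [-0.0027 -0.0014]
   pts (np.float64(226.0), np.float64(322.5)) [ 0.3908 -0.328   0.118 ] tool dx,dy from TCP [-0.0059  0.004 ]
  tip seen [ 0.393  -0.3206  0.1314] [-0.0024 -0.0028][ WARN:0@1.362] global loadsave.cpp:1063 imwrite_ Unsupported depth image for selected encoder is fallbacked to CV_8U.
```

Request:
play_rows(commands=[{"travel": [0.005,-0.008,0.03],"delta_rot": [0,0,0],"gripper": -1},{"travel": [0.005,-0.008,0.07],"delta_rot": [0,0,0],"gripper": -1},{"travel": [0.005,-0.008,0.11],"delta_rot": [0,0,0],"gripper": -1},{"travel": [0.005,-0.008,0.15],"delta_rot": [0,0,0],"gripper": -1},{"travel": [0.005,-0.008,0.2],"delta_rot": [0,0,0],"gripper": -1},{"travel": [0.005,-0.008,0.2],"delta_rot": [0,0,0],"gripper": -1}])

```text
clock: 26.42
tool_pos: [0.3959, -0.3213, 0.2037]
eef_rot: [0.995, 0.098, -0.001, -0.0]
contact_force: [-0.7, 0.3, -0.4]
opening: 0.24
```

```bash
python3 c10.py 11
```

```text
travel [ 0.0036 -0.0017 -0.5287] rot [-0.0003  0.0003  0.0002] at [ 0.3959 -0.3213  0.2037] yaw 11.23 t 26.43 F [-0.7  0.3 -0.4] op 0.24
tip z est 0.10069354419902332
wrist mouth 0.6 [254.2, 201.1] [ 0.3961 -0.3209  0.118 ]
wrist swab 0.82 [255.4, 244.6] [ 0.3956 -0.3223  0.1957]
scene mouth 0.47 [214.8, 92.8] [ 0.3916 -0.3217  0.118 ]
scene swab 0.67 [212.6, 70.0] [ 0.387  -0.3275  0.1957]
   tip px 213.5 77 [ 0.3211 -0.3995  0.1007]
side mouth 0.8 [224.3, 317.5] [ 0.3914 -0.3185  0.118 ]
side swab 0.62 [222.8, 281.0] [ 0.3928 -0.3174  0.1957]
   tip px 226.0 323 [ 0.3942 -0.3162  0.1007]
```

View pics/c11.png

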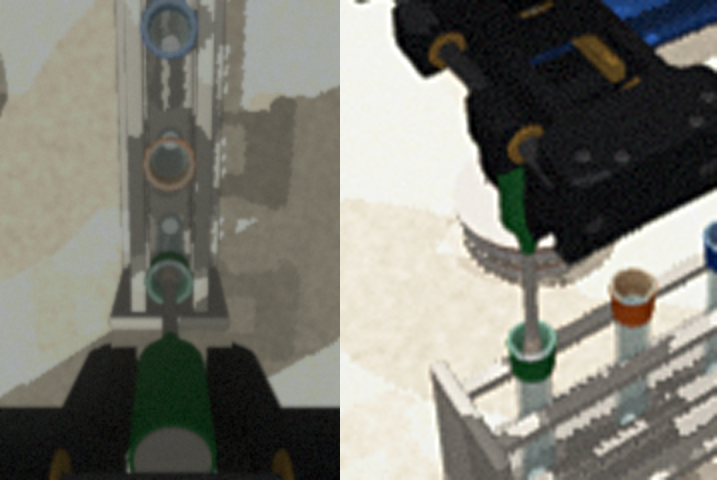

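The stick is visibly inside the green vial in both views and there is no contact force. I'll descend further in stages.

Request:
play_rows(commands=[{"travel": [0,0,0.06],"delta_rot": [0,0,0],"gripper": -1},{"travel": [0,0,0.12],"delta_rot": [0,0,0],"gripper": -1},{"travel": [0,0,0.18],"delta_rot": [0,0,0],"gripper": -1},{"travel": [0,0,0.24],"delta_rot": [0,0,0],"gripper": -1},{"travel": [0,0,0.3],"delta_rot": [0,0,0],"gripper": -1},{"travel": [0,0,0.35],"delta_rot": [0,0,0],"gripper": -1},{"travel": [0,0,0.35],"delta_rot": [0,0,0],"gripper": -1}])

```text
clock: 28.05
tool_pos: [0.396, -0.3213, 0.1513]
eef_rot: [0.995, 0.098, -0.0, -0.0]
contact_force: [0.0, 0.1, -0.3]
opening: 0.239
```

Request:
play_rows(commands=[{"travel": [0,0,0.01],"delta_rot": [0,0,0],"gripper": -1},{"travel": [0,0,0.02],"delta_rot": [0,0,0],"gripper": -1},{"travel": [0,0,0.03],"delta_rot": [0,0,0],"gripper": -1},{"travel": [0,0,0.04],"delta_rot": [0,0,0],"gripper": -1},{"travel": [0,0,0.05],"delta_rot": [0,0,0],"gripper": -1},{"travel": [0,0,0.05],"delta_rot": [0,0,0],"gripper": -1}])

```text
clock: 28.8
tool_pos: [0.3962, -0.3215, 0.1443]
eef_rot: [0.995, 0.098, -0.0, -0.0]
contact_force: [0.2, 0.2, -0.6]
opening: 0.24
```

Request:
play_rows(commands=[{"travel": [0,0,0.01],"delta_rot": [0,0,0],"gripper": -1},{"travel": [0,0,0.02],"delta_rot": [0,0,0],"gripper": -1},{"travel": [0,0,0.03],"delta_rot": [0,0,0],"gripper": -1},{"travel": [0,0,0.04],"delta_rot": [0,0,0],"gripper": -1},{"travel": [0,0,0.04],"delta_rot": [0,0,0],"gripper": -1}])

```text
clock: 29.42
tool_pos: [0.3962, -0.3215, 0.1382]
eef_rot: [0.995, 0.098, -0.0, -0.0]
contact_force: [-0.1, -0.9, 0.3]
opening: 0.242
```

Request:
play_rows(commands=[{"travel": [0,0,0.01],"delta_rot": [0,0,0],"gripper": -1},{"travel": [0,0,0.02],"delta_rot": [0,0,0],"gripper": -1},{"travel": [0,0,0.03],"delta_rot": [0,0,0],"gripper": -1},{"travel": [0,0,0.04],"delta_rot": [0,0,0],"gripper": -1},{"travel": [0,0,0.04],"delta_rot": [0,0,0],"gripper": -1}])

```text
clock: 30.05
tool_pos: [0.3962, -0.3215, 0.1322]
eef_rot: [0.995, 0.098, -0.0, -0.0]
contact_force: [-0.5, -0.4, 0.0]
opening: 0.24
```

Request:
play_rows(commands=[{"travel": [0,0,0.01],"delta_rot": [0,0,0],"gripper": -1},{"travel": [0,0,0.02],"delta_rot": [0,0,0],"gripper": -1},{"travel": [0,0,0.03],"delta_rot": [0,0,0],"gripper": -1},{"travel": [0,0,0.03],"delta_rot": [0,0,0],"gripper": -1}])

```text
clock: 30.55
tool_pos: [0.3962, -0.3215, 0.1277]
eef_rot: [0.995, 0.098, -0.0, -0.0]
contact_force: [-0.5, 0.4, 0.1]
opening: 0.239
```

Request:
play_rows(commands=[{"travel": [0,0,0.005],"delta_rot": [0,0,0],"gripper": -1},{"travel": [0,0,0.01],"delta_rot": [0,0,0],"gripper": -1},{"travel": [0,0,0.01],"delta_rot": [0,0,0],"gripper": -1}])

```text
clock: 30.92
tool_pos: [0.3963, -0.3215, 0.1263]
eef_rot: [0.995, 0.098, -0.0, -0.0]
contact_force: [-0.3, 0.1, -0.4]
opening: 0.241
```

Request:
play_rows(commands=[{"travel": [0,0,0.005],"delta_rot": [0,0,0],"gripper": -1},{"travel": [0,0,0.01],"delta_rot": [0,0,0],"gripper": -1},{"travel": [0,0,0.01],"delta_rot": [0,0,0],"gripper": -1}])

```text
clock: 31.3
tool_pos: [0.3963, -0.3215, 0.1257]
eef_rot: [0.995, 0.098, 0.0, 0.0]
contact_force: [-2.2, 2.5, 9.7]
opening: 0.241
```

Request:
play_rows(commands=[{"travel": [0,0,0.005],"delta_rot": [0,0,0],"gripper": -1},{"travel": [0,0,0.007],"delta_rot": [0,0,0],"gripper": -1},{"travel": [0,0,0.007],"delta_rot": [0,0,0],"gripper": -1}])

```text
clock: 31.68
tool_pos: [0.3964, -0.3215, 0.1256]
eef_rot: [0.995, 0.098, 0.0, 0.0]
contact_force: [-3.5, 3.0, 18.0]
opening: 0.245
```

It is firmly seated: a hard stop at TCP 0.1256, as predicted. I'll ease off, open and retreat straight up.

Request:
play_rows(commands=[{"travel": [0,0,-0.008],"delta_rot": [0,0,0],"gripper": -1},{"travel": [0,0,-0.008],"delta_rot": [0,0,0],"gripper": -0.4},{"travel": [0,0,-0.008],"delta_rot": [0,0,0],"gripper": -0.2},{"travel": [0,0,-0.008],"delta_rot": [0,0,0],"gripper": 0.0},{"travel": [0,0,-0.008],"delta_rot": [0,0,0],"gripper": 0.0},{"travel": [0,0,-0.008],"delta_rot": [0,0,0],"gripper": 0.0}])

```text
clock: 32.42
tool_pos: [0.3963, -0.3216, 0.1249]
eef_rot: [0.995, 0.098, -0.0, 0.0]
contact_force: [-0.1, -0.5, 0.2]
opening: 0.497
```

Request:
play_rows(commands=[{"travel": [0,0,-0.1],"delta_rot": [0,0,0],"gripper": 0.0},{"travel": [0,0,-0.3],"delta_rot": [0,0,0],"gripper": 0.0},{"travel": [0,0,-0.6],"delta_rot": [0,0,0],"gripper": 0.0},{"travel": [0,0,-0.95],"delta_rot": [0,0,0],"gripper": 0.0},{"travel": [0,0,-0.95],"delta_rot": [0,0,0],"gripper": 0.0}])

```text
clock: 33.05
tool_pos: [0.3984, -0.323, 0.2722]
eef_rot: [0.995, 0.098, 0.004, 0.003]
contact_force: [0.1, 0.2, -0.4]
opening: 0.499
```

```bash
python3 - <<'E'
from h import *
np.set_printoptions(precision=4,suppress=True)
go([.3965,-.321,.28],11.2)
H={"green_swab":.118,"orange_swab":.125,"blue_swab":.125}
S={}
for c in("side","scene","wrist"):
    s=S[c]=viewer.snapshot(c)
    o=viewer.outline_of(c,"green_swab")
    if o:
        p,_,_=cloud(s,o[0]["pixels"]); print(c,"green z",np.percentile(p[:,2],[2,98]))
        p=p[(p[:,2]>.12)]; A=np.c_[p[:,2]-.14,np.ones(len(p))]; print("  lean",np.linalg.lstsq(A,p[:,0],rcond=None)[0],np.linalg.lstsq(A,p[:,1],rcond=None)[0])
s=S["side"]; viewer.snapshot("side")
for n in("sharps_bin","wash_bottle","sound_meter","petri_dishes","orange_swab","blue_swab"):
    for d in viewer.pinpoint("side",n)[:1]: print(n,plane(s,*d["at"],H.get(n,0)))
o=viewer.outline_of("side","rod")
if o: p,_,_=cloud(s,o[0]["pixels"]); print("rod",p.min(0),p.max(0))
a=cv2.resize(s["color"][140:384,130:350],(400,444)); w=cv2.resize(S["wrist"]["color"],(400,300)); w=np.vstack([w,np.zeros((144,400,3),np.uint8)])
cv2.imwrite("pics/c12.png",np.hstack([a,w])[:,:,::-1])
E
```

```text
travel [-0.0097 -0.0154 -0.0525] rot [ 0.0022 -0.0021  0.    ] at [ 0.3984 -0.323   0.2722] yaw 11.21 t 33.05 F [ 0.1  0.2 -0.4] op 0.499
side green z [0.1186 0.1652]
  lean [0.0597 0.3904] [ 0.1764 -0.3292]
wrist green z [0.0909 0.1641]
  lean [-0.2614  0.4035] [-0.0519 -0.3207]
sharps_bin [ 0.7655 -0.233   0.    ]
wash_bottle [0.7069 0.2412 0.    ]
sound_meter [0.4836 0.1583 0.    ]
petri_dishes [ 0.4408 -0.1601  0.    ]
orange_swab [ 0.3903 -0.3301  0.125 ]
blue_swab [ 0.6113 -0.0009  0.125 ]
rod [0.3584 0.3054 0.065 ] [0.4157 0.321  0.0765]
```

View pics/c12.png

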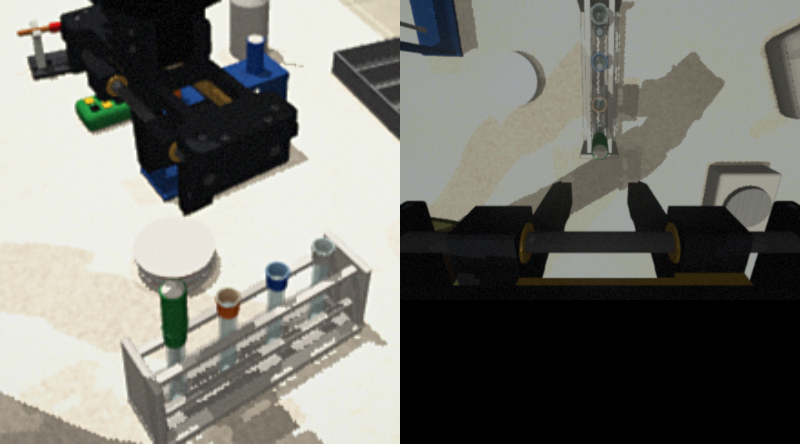

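The green cap stands upright on the rim, with its top at about 0.164 m (0.163 expected). The gripper is clear and touching nothing, so I'll hand in.

```bash
python3 -c "
from plant import r
print(r.finish_job())"
```

```text
the job is handed in; nothing more can be done
None
```

I handed the job in at about 33 s of the 70 s allowed. The rod is in its rest and the green swab is in the green-ringed vial.

**Rod:** I lifted it off the vials and lowered it into both V notches until it touched, with a peak reading of 14 N. After I let go, the wrist camera put its top at 0.0736 and 0.0738 m at the two ends, so it is level. It is centred to within about 1.5 mm along the rest, with the grip between the saddles.

**Swab:** I pushed it straight down to a hard stop at 18 N. Tool height there was 0.1256 m against an expected 0.126 m. After release, the cap stood upright with its top at about 0.164–0.165 m (0.163 m expected) and its underside at the rim. The gripper was about 10 cm above the cap and touching nothing.

**Checks that disagreed or were incomplete:**
- The cameras differed by 3–4 mm in absolute position, so I used offsets measured within one view.
- In the last side view the arm hid the stand and most of the rod. The network labelled the green swab in the vial "orange_swab", so the orange swab was not confirmed at the end. The rod's level check is from just after its release.
- The blue swab and the loose objects were within about 1 cm of their first readings, about the detector's scatter, and I never touched them.

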